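Put a rinsed bottle up to dry at the breathing-mask bench

TASK

First lift the loose dust cap off the free drying post and set it upright, fully down, into the empty well of the cap holder. Then take the rinsed bottle from its cradle, turn it upside down and lower it over that post until its rim sits flat on the post's foot. Set things down rather than letting them drop, and leave the other bottle, the other cap and everything else on the bench where they are.

Things in the scene. Friction and masses are not known exactly. Their poses are not given: they have to be found in the camera images.
- bottle: the rinsed bottle: hollow white plastic, 150 mm long, lying in the cradle, open mouth pointing away from the robot. Body 56 mm across for 100 mm from its closed base, then a shoulder, then for the last 32 mm a neck 42 mm outside, 34 mm inside; about 120 g. Origin on its axis, 75 mm from base and from mouth; x axis along the bottle towards the mouth
- bottle_mouth (a point): centre of the bottle's open mouth, in the plane of its rim
- post: the free drying post, steel, fixed: round foot 84 mm across, 25 mm high, with an upright round pin 26 mm thick (narrowed over its last 8 mm) that ends 105 mm above the bench. At the start the loose cap sits over the pin. Origin: centre of the foot's underside, z up
- post_foot (a point): on the axis of the free post, at the top face of its foot (25 mm above the bench), where the bottle's rim comes to rest
- post_tip (a point): tip of the free post's pin, 105 mm above the bench
- cap: the loose grey dust cap over the free post's pin: a round sleeve 42 mm outside, 30 mm inside, 60 mm tall, closed on top (6 mm thick), resting on the pin's tip; about 60 g. Origin: centre of its open lower rim, z up to the closed end; its top is 111 mm above the bench at the start
- cap_rack: black cap holder, a fixed block 70 x 140 x 26 mm (along its x, y, z) with two round wells 46 mm across and 18 mm deep, 70 mm apart along its y axis; one well already holds a cap. Origin: centre of its underside
- cap_rack_hole1 (a point): centre of the mouth of the EMPTY well of the cap holder, at the block's top face (26 mm above the bench); the well's floor is 18 mm lower
- parked_cap: the other cap, same as the loose cap, already standing in the other well; stays there
- busy_post: the second drying post, same as the free one, already carrying a bottle. Origin: centre of the foot's underside
- parked_bottle: a bottle like the rinsed one, already upside down on the second post (its base is 175 mm above the bench); stays there. Origin midway on its axis, x axis towards its mouth (down)
- cradle: fixed steel cradle: two rails 90 mm long, 30 mm high, 44 mm over their outsides, along its x axis, on a base 100 x 52 x 4 mm. The bottle lies on the rails, its axis 53 mm above the bench. Origin on the bench straight below the bottle's origin, x axis as the bottle's; the rails run from 75 mm behind (-x) to 15 mm ahead of it
- canister: grey screw-in breathing filter with a black band, standing on the bench, round, 80 mm across, 65 mm tall; origin: centre of its underside; bystander
- mouse: black computer mouse, 105 x 60 x 34 mm; origin: centre of its underside; bystander
- remote: black remote control, 130 x 45 x 18 mm, long side along its x axis; origin: centre of its underside; bystander
- screwdriver: screwdriver lying on the bench, about 200 mm long along its x axis; bystander
- spray: amber trigger spray bottle, 80 mm across, 190 mm tall, standing; origin: centre of its underside; bystander
- mug: white mug, 80 mm across, 95 mm tall, handle at its +y side; origin: centre of its underside; bystander
- jar: white screw jar with a black lid, 70 mm across, 90 mm tall; origin: centre of its underside; bystander
Not all that is in view belongs to the job. What is shaped like the cap but red or turquoise is not meant.

How it is judged (in metres and radians):
On the way, in this order (a step that is already met when the one before it is completed fails the run):
1. the cap stands upright, fully down, in the empty well of the cap holder, let go (horizontal distance between cap and cap_rack_hole1 below 0.006 m and height (world z) of cap below 0.013 m and angle between cap's own z axis and vertical below 0.12 rad and linear speed of cap below 0.02 m/s and contact force between cap and the fingers below 0.05 N), for 0.2 s.
2. the bottle is upside down with its rim flat on the foot of the free post (horizontal distance between bottle_mouth and post_foot below 0.008 m and height (world z) of bottle_mouth below 0.029 m and angle between bottle's own x axis and vertical above 3.04 rad and linear speed of bottle below 0.02 m/s), for 0.2 s.
At the end, for the whole second after the job is handed in: Bottle mouth down on the free post (within 0.1 rad of vertical, mouth centre within 8 mm of the post axis, rim within 4 mm of the foot); cap upright in the well that was empty (within 6 mm of centre, 5 mm of its floor, 0.12 rad); both at rest and released (all of step 1 and all of step 2 and contact force between bottle and the fingers below 0.05 N); the robot touches nothing.
It fails at once if the bottle already on the other post is shifted by more than 25 mm (distance of parked_bottle from where it was at the start of the episode above 0.025 m).
It fails at once if the cap already in the holder is shifted by more than 25 mm (distance of parked_cap from where it was at the start of the episode above 0.025 m).
It fails at once if another thing on the bench is shifted by more than 30 mm (distance of any of canister, mouse, remote, screwdriver, spray, mug, jar from where it was at the start of the episode above 0.03 m).
It fails at once if the bottle is let go in the air (mouth more than 55 mm above the foot of the post) (contact force between bottle and the fingers below 0.05 N and height (world z) of bottle_mouth above 0.08 m).
It fails at once if the cap is let go in the air (lower rim more than 90 mm above the bench) (contact force between cap and the fingers below 0.05 N and height (world z) of cap above 0.09 m).
It also fails if it takes over 64 s, if anything falls off the work surface, if the arm or the gripper's body presses on something with over 40 N, if the wrist force passes 120 N, or if a joint passes its speed limit or range.

ROBOT

A 7-joint arm with a two-finger parallel gripper is mounted at the origin on the work surface. World frame = base frame: x ahead of the robot, y to its left, z up, the work surface at z = 0. Lengths are in mm, angles in rad, forces in N, time in s.
With the tool pointing down it reaches from about 400 to 875 mm from the base axis. Payload 19.3 kg.
Tool frame: the origin (TCP) lies at the very end of the fingers, on their centre line; the grasp point (between the pads) lies 19 mm behind it (grip_point_offset is the z of the grasp point in the tool frame, in mm); z points along the fingers, x is the direction in which the jaws open and shut, and the axes are right-handed (so a half turn about z gives the same grasp; the last joint's range is limited). The gripper opens to 85 mm and grips with 20 to 120 N. Pads are 22 mm wide; open, the fingers measure 114 mm over their backs; the gripper's body (76 mm by 85 mm) begins 54 mm behind the grasp point. The pads swing forward as they close: fully open they stand 13 mm farther back than shut.
Start: joints at [1.236, 0.521, -0.036, 1.599, 0.021, 1.021, -0.113], TCP at [163.544, -603.214, 205.991] pointing down, gripper open.
Joint ranges: [-2.91, 2.91], [-0.3, 2.13], [-1.5, 1.42], [0.17, 2.43], [-1.26, 4.41], [0.16, 1.93], [-2.52, 2.52]. Speed limits (rad/s): [1.89, 1.89, 2.39, 2.39, 3.01, 3.01, 3.01].

INTERFACE

Orientations are given as a 3x3 rotation matrix whose columns are the frame's x, y, z axes.
In Python, from workcell import movep, movel, goto_joints, open_gripper, clamp, wait, inverse_kinematics, read_state, camera, PlanningError, finish_job, grip_point_offset gives the robot as it stands. Calls block until the motion is done:
- movep(position, orientation): joint-space move of the TCP to a pose.
- movel(position, frame=None, max_speed=150, guard=None): straight line of the TCP; frame=None keeps the orientation; max_speed is the mean speed in mm/s. With guard (N) it stops when the force on the tool has changed by that much, and returns True; else False.
- goto_joints(angles): joint-space move.
- open_gripper() and clamp(): open the fingers fully, or close them until they stop; the grip force is fixed at half the most.
- wait(seconds).
- inverse_kinematics(position, orientation): joint angles nearest the present ones, or None.
- read_state(): the state.
- camera(name): name is "scene" or "top" or "wrist"; returns a dict with "image" (400x640x3 uint8, blue, green, red), "range_z" (400x640 float32, mm along the optical axis (not along the pixel's ray), 0 where there is no reading), "fx", "fy", "cx", "cy" (pixels), "dist_coeffs" ([k1, k2, p1, p2, k3] as OpenCV has them; the pictures are not rectified), "cam_to_world" (4x4, takes a point from camera to world coordinates). Camera axes: x right, y up, looking along -z (the intrinsics and any distortion apply to the point x, -y, -z); pixel columns grow to the right and rows downward; lengths in mm; the calibration is good to about 2 mm. A picture is of the moment at which its call begins.
A pose or a line that the arm cannot do raises PlanningError and nothing moves.
- finish_job(): hands the job in, once; it reports no verdict.
The state is a dict: "time": time; "qpos": joint angles; "qvel": joint speeds; "joint_efforts": joint torques, N m; "eef_pos": TCP position; "tool_rot": TCP orientation; "ft_force": force on the tool from outside, world axes, zero at the start; "torque": the same for the moment, N m; "finger_gap": finger opening in mm.
Only numpy, scipy, OpenCV 4.12 (cv2) and the standard library are available. Lean on these libraries where they do the work, as an engineer would, in place of code of your own. Each camera call takes 0.05 s, during which the arm holds its last target. There are 200 camera calls.

## Working session

There is one attempt and no reset: what is moved stays moved. The work goes in short steps, each a Python script; the robot and the scene stay as the last script left them, time stands still between calls to the robot, and variables do not carry over. Pictures are saved under pics/ and viewed, about 8 in all and at most 12, crops included, and the job is handed in when it is done.

```bash
mkdir -p pics; ls
cat > h.py <<'E'
import numpy as np, cv2, pickle
from workcell import *
def cloud(c):
    """world xyz per pixel from range_z"""
    h,w=c["range_z"].shape
    K=np.array([[c["fx"],0,c["cx"]],[0,c["fy"],c["cy"]],[0,0,1]],float)
    u,v=np.meshgrid(np.arange(w),np.arange(h))
    p=cv2.undistortPoints(np.stack([u,v],-1).reshape(-1,1,2).astype(np.float64),K,np.array(c["dist_coeffs"],float)).reshape(h,w,2)
    z=c["range_z"].astype(float)
    P=np.stack([p[...,0]*z,-p[...,1]*z,-z],-1)
    T=np.array(c["cam_to_world"])
    W=P@T[:3,:3].T+T[:3,3]
    W[z<=0]=np.nan
    return W
E
python3 - <<'E'
from h import *
print(read_state()); print(grip_point_offset)
for n in("scene","top"):
    c=camera(n); pickle.dump(c,open(n+".pkl","wb")); cv2.imwrite(f"pics/{n}.png",c["image"])
    print(n,c["fx"],c["fy"],c["cx"],c["cy"],c["dist_coeffs"],np.round(c["cam_to_world"],3).tolist(),(c["range_z"]>0).mean())
E
```

```text
pics
{'time': 0.0, 'qpos': array([ 1.23579984,  0.52202684, -0.03629257,  1.59999159,  0.02124625,
        1.02111159, -0.11282759]), 'qvel': array([-0.0007066 , -0.0008445 ,  0.00048698, -0.00104231,  0.00110359,
       -0.00046167,  0.00194992]), 'joint_efforts': array([-3.12136126e-05, -9.27109981e+01,  1.98008001e+00, -3.69928122e+01,
        1.79407513e-02,  8.03102710e-03, -5.84754730e-05]), 'eef_pos': array([ 163.40418366, -602.88463122,  205.42404533]), 'tool_rot': array([[ 2.61670265e-01, -9.65157233e-01, -4.33500002e-04],
       [-9.65156653e-01, -2.61670587e-01,  1.06750454e-03],
       [-1.14374393e-03,  1.39061215e-04, -9.99999336e-01]]), 'ft_force': array([-0.43419774,  0.51139479,  0.19125319]), 'torque': array([0.03111061, 0.00884731, 0.00430774]), 'finger_gap': 85.02554688225628}
-18.700000000000003
scene 474.8100106595223 474.8100106595223 322.42702271071875 199.38982568668692 [-0.06275911  0.          0.          0.          0.        ] [[-0.271, -0.839, 0.472, 1295.616], [0.963, -0.242, 0.122, 177.025], [0.012, 0.488, 0.873, 1337.852], [0.0, 0.0, 0.0, 1.0]] 0.9959765625
top 444.4543221104261 444.4543221104261 310.2977580835969 208.1519109227784 [-0.06179406  0.          0.          0.          0.        ] [[-0.029, 0.995, -0.094, 445.8], [-1.0, -0.028, 0.009, -25.969], [0.006, 0.094, 0.996, 1534.971], [0.0, 0.0, 0.0, 1.0]] 0.99591796875
```

View pics/scene.png

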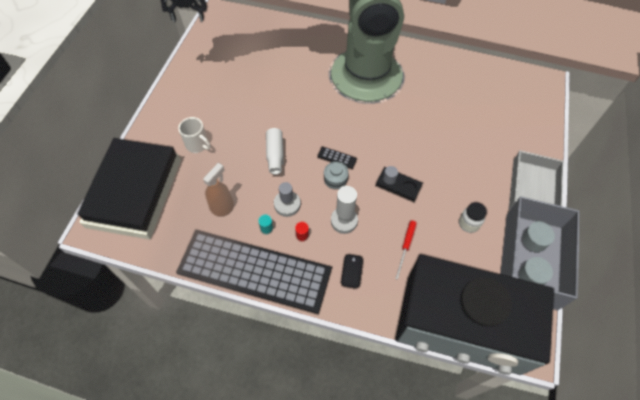

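View pics/top.png

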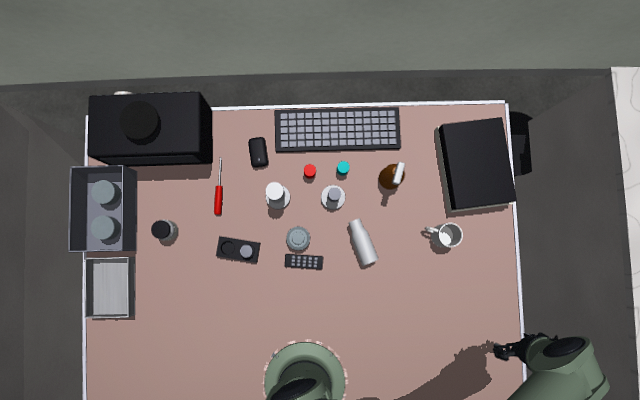

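The free post with the loose grey cap is at top (333,195) / scene (287,195). Lookalikes for the cap:
- the parked cap in the holder, at top (246,252)
- the red cap, at (310,171)
- the turquoise cap, at (343,168)
- the parked bottle on the busy post, at (276,193)

The rinsed bottle is at (362,242), with its neck at (354,224), and the empty well is around (228,248). Next I'll measure by depth and take one crop to check the choice.

```bash
cat > m.py <<'E'
from h import *
def circ(P,lo,hi,c,r):
    Q=P.reshape(-1,3); 
    m=(Q[:,2]>lo)&(Q[:,2]<hi)&(np.hypot(Q[:,0]-c[0],Q[:,1]-c[1])<r); Q=Q[m]
    (x,y),rr=cv2.minEnclosingCircle(Q[:,:2].astype(np.float32)) if len(Q) else ((0,0),0)
    return len(Q),np.round(Q.mean(0),1) if len(Q) else None,round(x,1),round(y,1),round(rr,1)
E
python3 - <<'E'
from m import *
for n in("top","scene"):
    c=pickle.load(open(n+".pkl","rb")); P=cloud(c)
    pts=dict(cap=(195,333),busy=(190,275),parked=(252,246),can=(238,298),bot=(242,362)) if n=="top" else dict(cap=(188,286),busy=(196,346),parked=(173,390),can=(173,337),bot=(150,275))
    for k,(v,u) in pts.items(): print(n,k,np.round(P[v,u],1))
    for k,lo,hi,r in(("cap",100,118,40),("busy",165,182,50),("parked",55,80,40)):
        print(k,circ(P,lo,hi,P[pts[k]][:2],r))
    C=P[pts["parked"]]
    Q=P.reshape(-1,3); m=(Q[:,2]>20)&(Q[:,2]<31)&(np.hypot(Q[:,0]-C[0],Q[:,1]-C[1])<130); 
    print("rack",cv2.minAreaRect(Q[m][:,:2].astype(np.float32)),m.sum())
    C=P[pts["bot"]]; m=(Q[:,2]>45)&(Q[:,2]<90)&(np.hypot(Q[:,0]-C[0],Q[:,1]-C[1])<110)
    print("bottle",cv2.minAreaRect(Q[m][:,:2].astype(np.float32)),m.sum(),np.nanmax(Q[m][:,2]))
    B=Q[m&(Q[:,2]>74)]; print("crest",cv2.fitLine(B[:,:2].astype(np.float32),cv2.DIST_L2,0,.01,.01).ravel(),len(B))
i=cv2.imread("pics/top.png")[150:280,205:405]; cv2.imwrite("pics/crop.png",cv2.resize(i,None,fx=4,fy=4,interpolation=cv2.INTER_CUBIC))
E
```

```text
top cap [ 620.5 -113.   108.9]
top busy [632.6  69.3 177.6]
top parked [445.  177.   67.1]
top can [486.2   4.8  63.4]
top bot [ 466.6 -204.8   76.7]
cap (131, array([ 623.3, -117. ,  110. ]), 623.7, -117.3, 20.6)
busy (254, array([630.7,  71.6, 174.1]), 630.5, 71.6, 27.8)
parked (130, array([447.7, 177. ,  66.6]), 448.0, 177.4, 20.6)
rack ((445.6522216796875, 166.18637084960938), (234.70596313476562, 69.9911117553711), 79.03691864013672) 507
bottle ((469.850830078125, -208.53456115722656), (150.0537567138672, 55.934242248535156), 20.15225601196289) 713 86.67975923249628
crest [ 9.3766910e-01  3.4752929e-01  4.5177173e+02 -2.1459050e+02] 323
scene cap [ 622.9 -110.6  108.7]
scene busy [638.6  75.6 177.5]
scene parked [455.9 179.6  67.3]
scene can [502.4  17.7  66.5]
scene bot [ 483.6 -194.1   83.1]
cap (152, array([ 626. , -111.6,  110.3]), 623.7, -112.3, 22.5)
busy (295, array([632.7,  76.2, 174.2]), 630.8, 76.8, 29.6)
parked (137, array([451.1, 182.1,  67.3]), 448.3, 181.6, 23.7)
rack ((447.8636474609375, 171.08547973632812), (232.38479614257812, 75.00653839111328), 80.4783935546875) 519
bottle ((468.92803955078125, -204.2619171142578), (153.50169372558594, 53.19467544555664), 18.696453094482422) 647 87.80319446815497
crest [ 9.3635827e-01  3.5104579e-01  4.5510974e+02 -2.0898059e+02] 309
```

View pics/crop.png

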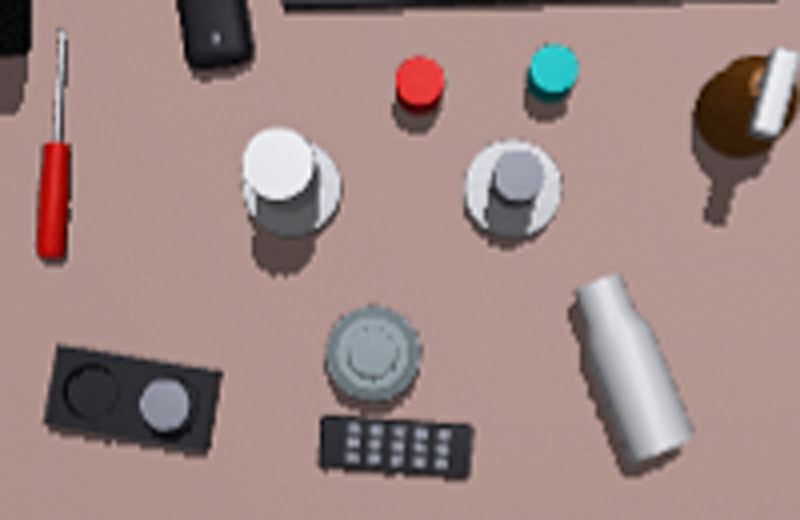

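The crop confirms it: the loose grey cap on the free post is at crop (518,175), and the empty well is at (92,390), left of the parked cap. The two cameras disagree by about 5 mm in y, so I'll refine with the wrist camera, using the same tool orientation throughout.

```bash
cat >> m.py <<'E'
def Rtool(x,z):
    x=np.array(x,float);z=np.array(z,float);x/=np.linalg.norm(x);z/=np.linalg.norm(z)
    return np.stack([x,np.cross(z,x),z],1)
RX=np.array([.985,-.17,0])
E
python3 - <<'E'
from m import *
q0=read_state()["qpos"]
R=None
for s in(1,-1):
    qs=[inverse_kinematics(p,Rtool(s*RX,[0,0,-1])) for p in([624,-115,300],[460,248,215],[460,248,33])]
    print(s,[None if q is None else np.round(q,2) for q in qs])
    if all(q is not None for q in qs) and R is None: R=Rtool(s*RX,[0,0,-1]); S=s
print("S",S); np.save("R.npy",R)
for n,p in(("w_rack",[460,248,225]),("w_cap",[624,-115,310])):
    movep([p[0],p[1],310],R); 
    movel(p)
    wait(.3); c=camera("wrist"); c["eef"]=read_state()["eef_pos"]; pickle.dump(c,open(n+".pkl","wb")); cv2.imwrite(f"pics/{n}.png",c["image"])
    print(np.round(c["cam_to_world"],2).tolist(),c["eef"],read_state()["time"])
    if n=="w_rack": movel([460,248,310])
cv2.imwrite("pics/w2.png",np.vstack([cv2.resize(cv2.imread(f"pics/{n}.png"),(480,300)) for n in("w_rack","w_cap")]))
E
```

```text
1 [array([ 0.46,  0.51, -0.57,  1.43,  0.28,  1.28, -0.31]), array([ 0.19,  0.56, -1.12,  1.82,  0.56,  1.12, -1.3 ]), array([-0.08,  0.72, -0.73,  1.97,  0.72,  0.73, -1.43])]
-1 [array([-0.59,  0.87,  1.39,  1.49, -0.86,  1.48, -2.51]), array([ 0.26,  0.64, -1.27,  1.82,  0.66,  1.19,  1.75]), array([ 0.22,  1.03, -1.28,  1.95,  1.13,  1.14,  1.41])]
S 1
[[0.99, 0.16, 0.05, 474.02], [-0.17, 0.94, 0.3, 324.63], [0.0, -0.3, 0.95, 393.49], [0.0, 0.0, 0.0, 1.0]] [460.1781679  248.00321379 225.34459172] 4.3417
[[0.99, 0.16, 0.05, 637.92], [-0.17, 0.94, 0.3, -38.35], [0.0, -0.3, 0.95, 478.0], [0.0, 0.0, 0.0, 1.0]] [ 624.00079342 -114.99321978  310.01535415] 7.1333
```

View pics/w2.png

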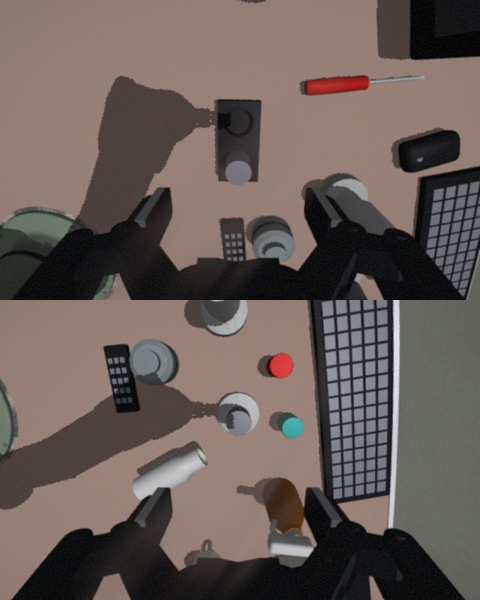

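The wrist view shows the rack with its empty well at (238,122) and the parked cap at (238,168). In the lower picture the loose cap on its post is at (238,418). Next I'll extract centres from these.

Run:
```python
from m import *
P=cloud(pickle.load(open("w_cap.pkl","rb")))
print("cap",circ(P,105,116,(624,-115),45)); print("foot",circ(P,21,29,(624,-115),60))
Q=P.reshape(-1,3)
m=(Q[:,2]>40)&(Q[:,2]<95)&(np.hypot(Q[:,0]-469,Q[:,1]+206)<110)
print("bottle",cv2.minAreaRect(Q[m][:,:2].astype(np.float32)),m.sum(),np.percentile(Q[m][:,2],99.5))
Bm=m&(Q[:,2]>76); print(cv2.fitLine(Q[Bm][:,:2].astype(np.float32),cv2.DIST_L2,0,.01,.01).ravel())
c=pickle.load(open("w_rack.pkl","rb"));P=cloud(c); Q=P.reshape(-1,3)
print("parked",circ(P,62,74,(448,179),40))
print("bench",np.nanmedian(Q[(np.abs(Q[:,0]-560)<30)&(np.abs(Q[:,1]-230)<60)][:,2]))
m=(Q[:,2]>21)&(Q[:,2]<31)&(np.abs(Q[:,0]-455)<70)&(np.abs(Q[:,1]-215)<100)
r=cv2.minAreaRect(Q[m][:,:2].astype(np.float32)); print("rack",r,m.sum())
f=circ(P,2,16,(460,248),24); print("floor",f)
# well hole: pixels seen at <20 inside block => rim fit via contour of non-top pixels
T=Q[m]; g=np.zeros((400,400),np.uint8)
for x,y in ((T[:,:2]-[360,120])*2).astype(int): g[np.clip(y,0,399),np.clip(x,0,399)]=255
g=cv2.morphologyEx(g,cv2.MORPH_CLOSE,np.ones((7,7))); 
cs,h=cv2.findContours(g,cv2.RETR_CCOMP,cv2.CHAIN_APPROX_NONE)
for k,cc in enumerate(cs):
    if cv2.contourArea(cc)>1500: (x,y),rr=cv2.minEnclosingCircle(cc); print("hole" if h[0][k][3]>=0 else "outer",x/2+360,y/2+120,rr/2,cv2.contourArea(cc)/4)
```

```text
cap (903, array([ 626.2, -113.5,  111. ]), 626.0, -114.4, 21.0)
foot (1415, array([ 627.8, -103. ,   25. ]), 626.3, -114.2, 41.9)
bottle ((471.0407409667969, -204.21507263183594), (151.0922393798828, 53.92173767089844), 19.507537841796875) 3087 81.45177806125167
[ 9.5214689e-01  3.0564088e-01  4.5356592e+02 -2.0968736e+02]
parked (965, array([450.3, 182.2,  67.9]), 449.8, 180.8, 21.0)
bench 0.5161214172426298
rack ((456.5636901855469, 214.66871643066406), (140.91567993164062, 70.1162338256836), 79.11825561523438) 3768
floor (961, array([462. , 247.6,   8.3]), 461.9, 247.7, 22.3)
outer 456.25 215.0 77.81755065917969 7294.75
hole 462.9218521118164 249.61033630371094 24.06430435180664 1711.125
```

Run:
```python
from m import *
x,y=626.1,-114.3
movel([x,y,120],max_speed=200); print(movel([x,y,77],max_speed=60,guard=15))
clamp(); s=read_state(); print("gap",s["finger_gap"],s["eef_pos"],s["ft_force"])
e0=s["eef_pos"]
c=camera("wrist");print("cap closed",circ(cloud(c),104,116,(x,y),30))
movel([x,y,170],max_speed=80); wait(.3)
s=read_state();c=camera("wrist"); P=cloud(c); cv2.imwrite("pics/held.png",c["image"])
print(s["eef_pos"],s["ft_force"],s["finger_gap"],s["time"])
print("held",circ(P,196,212,(x,y),35),"foot",circ(P,21,29,(x,y),60),"tip",circ(P,95,109,(x,y),30))
```

```text
False
gap 38.93966653760859 [ 626.2473241  -114.32822916   77.67289183] [-2.20266154 -1.00182559  8.90985839]
cap closed (5335, array([ 627.4, -111.7,  110.9]), 627.4, -106.6, 28.9)
[ 626.04105535 -114.27960021  169.83398689] [-0.32185096  0.28795673 -0.30865538] 39.051068846145164 11.2833
held (5684, array([ 627.4, -111.4,  203.4]), 628.1, -107.0, 32.9) foot (3351, array([ 627.5, -104.3,   25.1]), 626.0, -114.4, 42.1) tip (188, array([ 627. , -105. ,   99.5]), 626.6, -109.9, 11.5)
```

View pics/held.png

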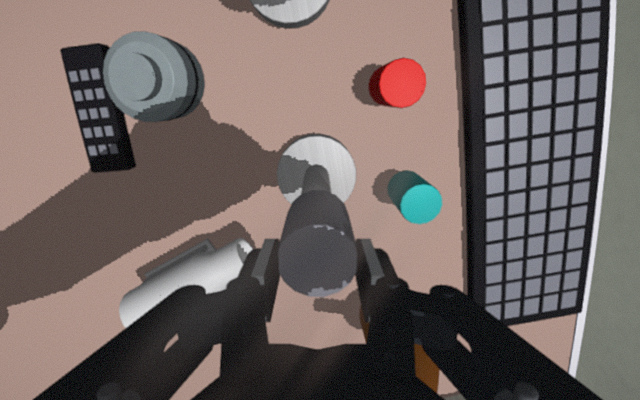

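Run:
```python
from m import *
def edges(c,e,zt):
    P=cloud(c);Q=P.reshape(-1,3);u=RX/np.linalg.norm(RX);v=np.array([-u[1],u[0],0]);
    d=Q-e; m=(abs(Q[:,2]-zt)<1.2)&(np.hypot(d[:,0],d[:,1])<24); a=d[m]@u;b=d[m]@v
    return m.sum(),np.percentile(a,[1,50,99]).round(1),np.percentile(b,[1,50,99]).round(1)
s=read_state();x,y=626.1,-114.3
movel([x,y,230],max_speed=200); wait(.2); s=read_state();c=camera("wrist"); print("held u,v",edges(c,s["eef_pos"],s["eef_pos"][2]+33.5))
movel([462.9,249.2,230],max_speed=220); movel([462.9,249.2,75],max_speed=150); wait(.3)
s=read_state();c=camera("wrist");print(s["eef_pos"],s["time"]);print("held u,v",edges(c,s["eef_pos"],s["eef_pos"][2]+33.5))
P=cloud(c);print("parked",circ(P,62,74,(450,181),30)); 
Q=P.reshape(-1,3);m=(Q[:,2]>21)&(Q[:,2]<31)&(np.abs(Q[:,0]-455)<70)&(np.abs(Q[:,1]-215)<100)
print(cv2.minAreaRect(Q[m][:,:2].astype(np.float32)))
cv2.imwrite("pics/pre.png",c["image"])
```

```text
held u,v (np.int64(4415), array([-18.1,   1.2,  19.7]), array([-18.2,   1.4,  19.5]))
[463.09547369 249.1691675   75.31570799] 15.475
held u,v (np.int64(4427), array([-18.4,   0.6,  19.7]), array([-18.3,   1.4,  19.4]))
parked (2346, array([449.9, 182.8,  67.9]), 450.1, 180.9, 21.4)
((456.26361083984375, 214.8455810546875), (140.78379821777344, 70.34648895263672), 79.06968688964844)
```

View pics/pre.png

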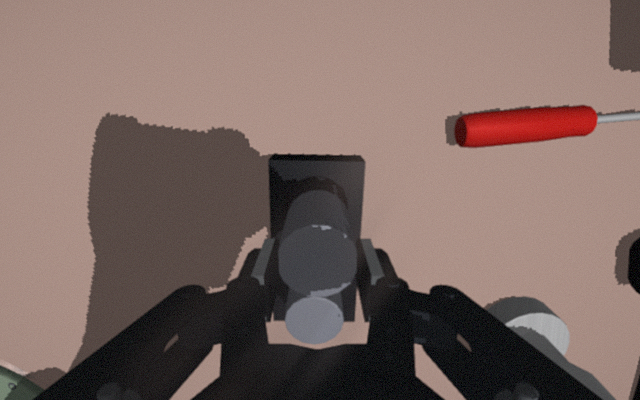

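Run:
```python
from m import *
t=[462.0,248.8]
movel([*t,60],max_speed=60); r=movel([*t,32],max_speed=25,guard=8); s=read_state(); print(r,s["eef_pos"],s["ft_force"],s["time"])
```

```text
True [462.02556128 248.73457091  34.65940204] [-0.48922236 -1.6481036   9.66717062] 16.8583
```

It touched at the well floor: the rim computes to about 8 mm. Next I'll release, retreat and check.

Run:
```python
from m import *
open_gripper(); wait(.2); movel([462.0,248.8,150],max_speed=150); wait(.2)
c=camera("wrist");P=cloud(c); print("cap",circ(P,62,74,(463,249),30),"parked",circ(P,62,74,(450,181),30),read_state()["time"])
# plan bottle
B=np.array([470.2,-204.6]); # wrist estimate minus bias
th=np.radians(19.5); b=np.array([np.cos(th),np.sin(th),0]); k=np.array([0,0,1.]); off=-np.array(18.7)
post=np.array([625.2,-114.8])
def rn(q): return None if q is None else np.round(q,2).tolist()
for a in(35,45,55):
  a=np.radians(a)
  for sj in(1,-1):
    R=Rtool(sj*np.cross(k,b),np.cos(a)*b-np.sin(a)*k); g=np.array([*B,53])+b*(-75+37); bt=R.T@b
    tcp=g+R[:,2]*18.7
    qp=inverse_kinematics(tcp,R); qh=inverse_kinematics(tcp-R[:,2]*90,R)
    print("PICK",np.degrees(a),sj,rn(qp),rn(qh))
    for hd in range(-180,180,30):
      h=np.array([np.cos(np.radians(hd)),np.sin(np.radians(hd)),0]); z=-np.cos(a)*k+np.sin(a)*h
      x=sj*-np.cross(k,h)  # check b maps to -k
      R2=Rtool(x,z)
      if not np.allclose(R2@bt,-k,atol=1e-6): R2=Rtool(-x,z)
      assert np.allclose(R2@bt,-k,atol=1e-6)
      q=[inverse_kinematics(np.array([*post,zz])+R2[:,2]*18.7,R2) for zz in(138,250)]
      if all(v is not None for v in q): print("  place",hd,rn(q[0]),rn(q[1]))
```

```text
cap (1790, array([463.4, 249.6,  68. ]), 463.5, 248.7, 20.9) parked (1480, array([450.3, 182.4,  67.9]), 449.8, 180.8, 21.1) 18.7583
PICK 35.0 1 [1.74, 1.22, -1.11, 2.36, 2.93, 0.18, 0.15] [2.1, 1.36, -1.45, 2.39, 1.35, 0.38, 1.77]
  place -180 [0.41, 1.13, -0.87, 1.0, 0.61, 1.89, 1.25] [0.17, 0.92, -0.24, 0.94, 0.18, 1.92, 1.54]
  place -150 [0.34, 1.08, -0.87, 1.14, 0.81, 1.86, 1.61] [0.25, 0.91, -0.66, 1.06, 0.63, 1.92, 1.76]
  place -120 [0.42, 1.11, -1.16, 1.38, 1.18, 1.89, 1.84] [0.38, 0.93, -1.07, 1.3, 1.03, 1.93, 1.97]
  place -90 [0.5, 1.09, -1.28, 1.66, 1.41, 1.8, 2.12] [0.51, 0.9, -1.28, 1.58, 1.26, 1.81, 2.26]
  place -60 [-0.86, 0.89, 1.01, 1.99, -0.45, 0.34, -2.37] [-0.97, 0.79, 1.23, 1.92, -0.4, 0.57, -2.31]
  place -30 [-0.21, 0.52, 0.16, 2.15, 1.7, 0.26, 2.46] [-0.72, 0.42, 0.83, 2.09, -0.02, 0.22, -2.1]
  place 0 [-0.02, 0.51, 0.19, 2.18, 3.97, 0.22, 0.83] [0.67, 0.35, -0.67, 2.06, 0.72, 0.24, -2.13]
  place 30 [1.0, 0.75, -0.97, 2.0, 0.65, 0.26, -1.33] [1.1, 0.59, -1.09, 1.91, 0.26, 0.45, -1.04]
  place 60 [1.11, 0.99, -1.18, 1.74, 0.45, 0.72, -0.58] [1.12, 0.81, -
[... 5124 characters left out ...]
ace -60 [0.08, 0.78, -0.61, 2.03, 1.6, 1.34, -1.08] [0.19, 0.6, -0.75, 1.99, 1.47, 1.37, -0.85]
  place -30 [0.32, 0.72, -0.67, 2.31, 2.18, 1.13, -1.06] [0.47, 0.47, -0.84, 2.26, 1.94, 0.96, -0.79]
  place 0 [0.8, 0.76, -0.83, 2.35, 2.86, 0.78, -0.85] [0.97, 0.51, -1.01, 2.3, 2.66, 0.49, -0.77]
  place 30 [1.31, 1.1, -1.25, 2.12, 2.05, 0.17, 0.73] [-0.33, 0.89, 1.23, 2.15, 4.39, 1.57, -2.38]
  place 60 [0.83, 0.84, -0.45, 1.78, -0.93, 0.83, -2.41] [0.69, 0.64, -0.24, 1.75, -1.01, 1.04, -2.5]
  place 90 [0.69, 0.98, -0.38, 1.37, -0.57, 1.32, -2.45] [0.61, 0.83, -0.24, 1.34, -0.68, 1.48, -2.49]
  place 120 [0.49, 1.14, -0.32, 0.98, -0.35, 1.77, -2.31] [0.5, 1.02, -0.34, 0.94, -0.39, 1.9, -2.4]
```

Step 1 looks done: cap top is at 68 mm and it's about 0.8 mm off centre. Now I'll pick the tilt and heading for the bottle grasp that leave comfortable joint margins.

```bash
cat >> m.py <<'E'
B=np.array([470.1,-204.7]); TH=np.radians(19.5); b=np.array([np.cos(TH),np.sin(TH),0]); k=np.array([0,0,1.]); post=np.array([625.2,-114.8]); D=40.; G=18.7
def pick(a,sj,dz=0):
    a=np.radians(a); R=Rtool(sj*np.cross(k,b),np.cos(a)*b-np.sin(a)*k)
    return np.array([*B,53+dz])+b*(-75+D)+R[:,2]*G, R
def place(a,sj,hd,zm,xy=None):
    """mouth at height zm over post"""
    R1=pick(a,sj)[1]; a=np.radians(a);h=np.array([np.cos(np.radians(hd)),np.sin(np.radians(hd)),0])
    z=-np.cos(a)*k+np.sin(a)*h; x=np.cross(k,h)
    R=[Q for Q in (Rtool(x,z),Rtool(-x,z)) if np.allclose(Q@(R1.T@b),-k,atol=1e-6)][0]
    return np.array([*(post if xy is None else xy),zm+150-D])+R[:,2]*G, R
E
python3 - <<'E'
from m import *
lo=np.array([-2.91,-.3,-1.5,.17,-1.26,.16,-2.52]);hi=np.array([2.91,2.13,1.42,2.43,4.41,1.93,2.52])
for a in(50,55,60,65,70):
  for sj in(1,-1):
    for hd in(-60,-45,-30,0):
      qs=[inverse_kinematics(*p) for p in(pick(a,sj,120),pick(a,sj),place(a,sj,hd,130),place(a,sj,hd,25))]
      if any(q is None for q in qs): continue
      print(a,sj,hd,[round(float(min(np.min(q-lo),np.min(hi-q))),2) for q in qs],[np.round(q,1).tolist() for q in qs])
E
```

```text
50 1 -60 [0.03, 0.09, 0.16, 0.08] [[1.7, 0.7, -1.3, 2.3, 0.6, 0.2, 2.0], [1.6, 1.0, -1.2, 2.3, 2.0, 0.3, 0.8], [0.3, 0.6, -0.9, 2.0, 1.4, 1.4, 2.4], [-1.1, 1.2, 1.2, 2.1, -0.9, 0.2, -2.1]]
50 1 -45 [0.03, 0.09, 0.16, 0.12] [[1.7, 0.7, -1.3, 2.3, 0.6, 0.2, 2.0], [1.6, 1.0, -1.2, 2.3, 2.0, 0.3, 0.8], [-0.7, 0.5, 0.6, 2.2, 1.4, 0.5, 2.4], [-0.8, 0.8, 0.8, 2.2, 2.1, 0.3, 1.5]]
50 1 -30 [0.03, 0.09, 0.06, 0.1] [[1.7, 0.7, -1.3, 2.3, 0.6, 0.2, 2.0], [1.6, 1.0, -1.2, 2.3, 2.0, 0.3, 0.8], [-0.9, 0.6, 1.0, 2.3, 3.1, 0.2, 0.9], [-0.8, 0.8, 0.8, 2.3, 3.0, 0.5, 0.9]]
50 1 0 [0.03, 0.09, 0.14, 0.08] [[1.7, 0.7, -1.3, 2.3, 0.6, 0.2, 2.0], [1.6, 1.0, -1.2, 2.3, 2.0, 0.3, 0.8], [0.2, 0.3, -0.0, 2.3, 3.4, 0.4, 1.4], [0.0, 0.6, 0.2, 2.3, 3.4, 0.7, 1.4]]
50 -1 -60 [0.04, 0.09, 0.46, 0.41] [[1.7, 0.7, -1.3, 2.3, 0.7, 0.2, -1.2], [1.6, 1.1, -1.3, 2.3, 1.8, 0.4, -2.1], [0.3, 0.6, -0.8, 2.0, 1.4, 1.3, -0.8], [0.2, 0.8, -0.7, 2.0, 1.6, 1.3, -1.0]]
50 -1 -45 [0.04, 0.09, 0.32, 0.27] [[1.7, 0.7, -1.3, 2.3, 0.7, 0.2, -1.2], [1.6, 1.1, -1.3, 2.3, 1.8, 0.4, -2.1], [0.4, 0.5, -0.8, 2.1, 1.6, 1.1, -0.7], [0.2, 0.7
[... 5191 characters left out ...]
, 1.6], [1.2, 0.7, -0.9, 2.2, 1.1, 0.3, 1.4], [-0.6, 0.6, 0.4, 2.4, 2.4, 1.0, 1.5], [-0.9, 1.2, 0.8, 2.4, 2.6, 0.9, 0.8]]
70 -1 -60 [0.27, 0.03, 0.37, 0.38] [[1.2, 0.4, -0.9, 2.2, 0.2, 0.5, -1.0], [1.1, 0.6, -0.7, 2.2, 0.8, 0.2, -1.5], [-0.0, 0.7, -0.6, 2.1, 1.6, 1.6, -1.1], [-0.1, 0.9, -0.4, 2.1, 1.7, 1.5, -1.3]]
70 -1 -45 [0.27, 0.03, 0.18, 0.19] [[1.2, 0.4, -0.9, 2.2, 0.2, 0.5, -1.0], [1.1, 0.6, -0.7, 2.2, 0.8, 0.2, -1.5], [0.1, 0.7, -0.6, 2.2, 1.9, 1.4, -1.1], [-0.1, 0.9, -0.4, 2.2, 2.0, 1.5, -1.4]]
70 -1 -30 [0.27, 0.03, 0.04, 0.04] [[1.2, 0.4, -0.9, 2.2, 0.2, 0.5, -1.0], [1.1, 0.6, -0.7, 2.2, 0.8, 0.2, -1.5], [0.2, 0.6, -0.6, 2.4, 2.2, 1.3, -1.2], [0.0, 0.9, -0.4, 2.4, 2.3, 1.5, -1.4]]
```

Choosing tilt 65°, sj=1, because the descent there is smooth. I'll go to the hover and look once before descending.

Run:
```python
from m import *
movel([462,248.8,290],max_speed=250)
p,R=pick(65,1,120); movep(p,R); wait(.2)
s=read_state(); print(s["qpos"].round(2),s["eef_pos"],s["time"],s["ft_force"].round(1))
c=camera("wrist");P=cloud(c);Q=P.reshape(-1,3);cv2.imwrite("pics/hov.png",c["image"])
m=(Q[:,2]>40)&(Q[:,2]<95)&(np.hypot(Q[:,0]-469,Q[:,1]+206)<100)
print("bottle",cv2.minAreaRect(Q[m][:,:2].astype(np.float32)),m.sum(),np.percentile(Q[m][:,2],99))
```

```text
[ 1.62  0.78 -1.48  2.19  0.92  0.65  1.54] [ 444.74450266 -213.51384611  156.11727411] 22.075 [ 0.5  0.3 -0.7]
bottle ((470.7781066894531, -204.99313354492188), (151.35032653808594, 56.0821418762207), 20.328514099121094) 9294 80.98111889605774
```

View pics/hov.png

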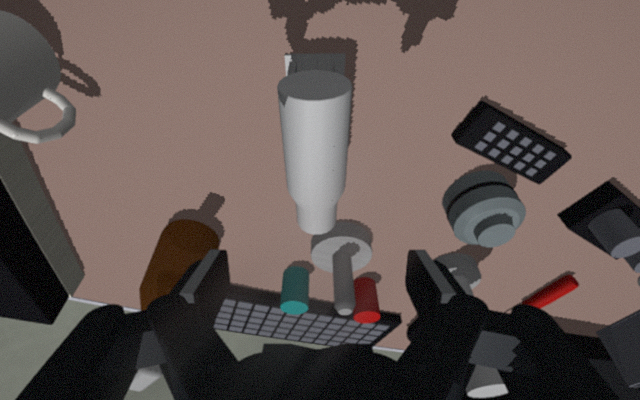

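The bottle lies where I estimated: base at (314,85), mouth end at (318,220), free pin behind it at (343,270). Next: descend, grip and lift.

```bash
sed -i 's/B=np.array(\[470.1,-204.7\]); TH=np.radians(19.5)/B=np.array([470.4,-204.9]); TH=np.radians(20.0)/' m.py
python3 - <<'E'
from m import *
p,R=pick(65,1,60); movel(p,R,max_speed=100); p,R=pick(65,1,0); print(movel(p,max_speed=60,guard=15))
clamp(); s=read_state(); print(s["finger_gap"],s["eef_pos"],p,s["ft_force"].round(1),s["qpos"].round(2),s["time"])
p,_=pick(65,1,150); movel(p,max_speed=100); wait(.2); s=read_state(); print(s["finger_gap"],s["eef_pos"],s["ft_force"].round(1),s["qpos"].round(2),s["time"])
for zm in(150,180):
  for hd in(-75,-60,-45): q=inverse_kinematics(*place(65,1,hd,zm)); print(zm,hd,None if q is None else q.round(2))
E
```

```text
False
48.11533205373856 [ 445.06784184 -215.28130921   36.40596747] [ 444.93711287 -214.16773299   36.05204438] [-7.  -6.1 14.3] [ 1.4   0.87 -1.13  2.26  1.38  0.42  1.21] 24.475
47.88856885411335 [ 444.90115167 -214.02072533  185.86725781] [ 0.   0.4 -0.7] [ 1.64  0.68 -1.47  2.16  0.73  0.63  1.71] 26.325
150 -75 [ 0.2   0.84 -0.93  1.82  1.51  1.87  2.16]
150 -60 [ 0.29  0.78 -0.99  2.02  1.67  1.74  2.2 ]
150 -45 [ 0.42  0.72 -1.06  2.2   1.86  1.58  2.24]
180 -75 [ 0.22  0.8  -0.97  1.8   1.5   1.89  2.21]
180 -60 [ 0.34  0.75 -1.07  2.01  1.66  1.77  2.26]
180 -45 [ 0.5   0.71 -1.18  2.18  1.84  1.61  2.33]
```

The grip holds, but the 48 mm gap on a 56 mm body is worth a check. I'll look before turning it over.

Run:
```python
from m import *
c=camera("wrist"); cv2.imwrite("pics/g.png",c["image"]); P=cloud(c); s=read_state()
Q=P.reshape(-1,3); img=c["image"].reshape(-1,3); hsv=cv2.cvtColor(c["image"],cv2.COLOR_BGR2HSV).reshape(-1,3)
m=(Q[:,2]>160)&(hsv[:,1]<40)&(hsv[:,2]>110)&(np.hypot(Q[:,0]-470,Q[:,1]+205)<110)
R=s["tool_rot"]; L=(Q[m]-s["eef_pos"])@R   # tool frame
a=np.radians(65); ax=R.T@b; nn=np.cross(ax,[1,0,0]); 
t=L@ax; h=L@nn; 
for lo in range(-60,140,20):
    w=(t>lo)&(t<lo+20)
    if w.sum()>20: print(lo,w.sum(),"x",np.percentile(L[w][:,0],[1,50,99]).round(1),"h",np.percentile(h[w],[1,50,99]).round(1))
print("expected axis h:",np.dot([0,0,-18.7],nn).round(1),"t of base",round(float(np.dot([0,0,-18.7],ax)-D),1),"t range",np.percentile(t,[.5,99.5]).round(1))
```

```text
-60 545 x [-26.   10.2  27.4] h [-10.9  41.   66.1]
-40 2329 x [-18.4   4.1  25.2] h [28.7 41.6 43.9]
-20 1838 x [-21.1   1.   23.2] h [30.8 41.  43.5]
0 1522 x [-23.4   0.5  24.3] h [27.9 40.5 43.1]
20 1192 x [-24.2   0.5  24.7] h [26.7 40.2 43.1]
40 628 x [-23.9   0.5  24.1] h [27.6 40.  42.6]
60 175 x [-13.1   1.2  15.5] h [28.7 34.4 35.4]
80 260 x [-18.   -0.2  19.1] h [22.7 30.9 35.3]
expected axis h: 16.9 t of base -47.9 t range [-46.3  92.1]
```

View pics/g.png

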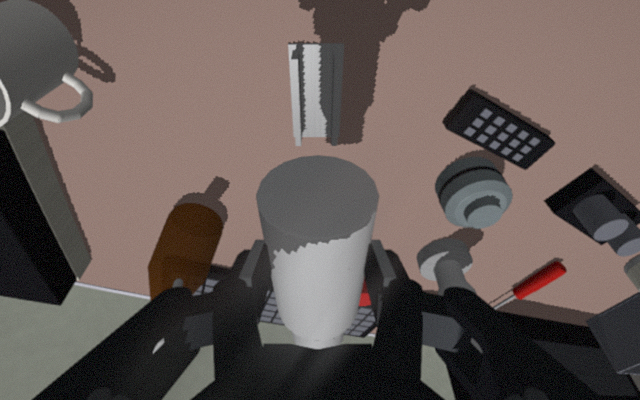

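The grip is sound: the axis is aligned within about 0.02 rad and the base is where expected, so the gap reading is just pad/finger compliance. Turning it over above the post.

Run:
```python
from m import *
p,R=place(65,1,-60,180); movep(p,R); wait(.3)
s=read_state(); print(s["eef_pos"],p,s["qpos"].round(2),s["finger_gap"],s["ft_force"].round(1),s["time"])
p,R=place(65,1,-60,120); movel(p,R,max_speed=100); wait(.3); s=read_state(); print(s["eef_pos"],p,s["time"])
ims=[]
for n in("scene","top","wrist"):
    c=camera(n); pickle.dump(c,open("inv_"+n+".pkl","wb")); i=c["image"]
    ims.append(cv2.resize(i[110:260,210:430] if n!="wrist" else i,(440,300)))
cv2.imwrite("pics/inv.png",np.vstack([ims[0],ims[2]]))
for n in("scene","top","wrist"):
    P=cloud(pickle.load(open("inv_"+n+".pkl","rb")))
    print(n,"foot",circ(P,21,29,post,60),"base",circ(P,266,276,post,45))
    Q=P.reshape(-1,3)
    for z in(130,160,180,200):
        m=(abs(Q[:,2]-z)<8)&(np.hypot(*(Q[:,:2]-post).T)<35); q=Q[m]
        if m.sum()>20: print(z,m.sum(),[np.percentile(q[:,j],[2,98]).round(1).tolist() for j in(0,1)])
```

```text
[ 633.53587163 -129.99527836  282.06121974] [ 633.67397781 -129.47736011  282.09703851] [ 0.34  0.75 -1.07  2.01  1.66  1.77  2.26] 47.812038808091096 [-0.6 -0.6 -0.8] 28.5583
[ 633.74905693 -129.52805324  222.57947604] [ 633.67397781 -129.47736011  222.09703851] 29.6083
scene foot (316, array([ 630.1, -110.9,   25.1]), 624.3, -112.3, 42.9) base (282, array([ 626.5, -113.7,  270.4]), 625.3, -113.5, 28.6)
130 34 [[625.5, 646.6], [-126.5, -92.3]]
180 57 [[617.1, 653.9], [-137.2, -86.7]]
200 58 [[628.7, 652.7], [-132.6, -86.7]]
top foot (131, array([ 617.2, -109.3,   24.8]), 623.6, -117.4, 41.6) base (271, array([ 625.8, -117.7,  270. ]), 625.6, -118.0, 28.1)
wrist foot (7, array([ 637.6, -142.1,   24.5]), 641.1, -140.2, 28.6) base (8534, array([ 624.2, -110.9,  269.9]), 626.6, -114.9, 28.6)
130 72 [[605.8, 638.9], [-117.8, -94.5]]
180 818 [[599.1, 641.0], [-115.6, -87.2]]
200 1087 [[599.3, 640.6], [-115.5, -87.1]]
```

View pics/inv.png

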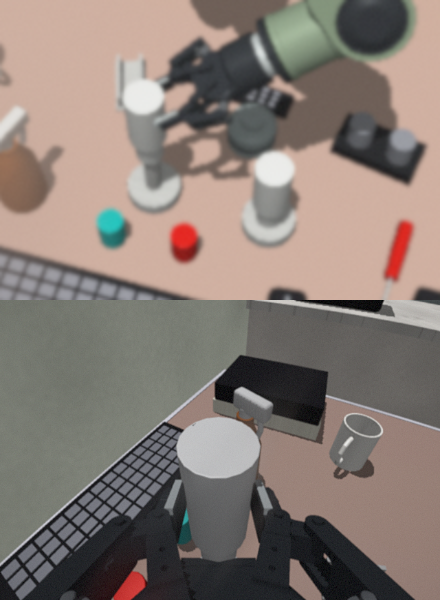

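The bottle is upright and mouth down over the pin. Base height reads 270 mm, as commanded, and it's about 1.8 mm off the post in both fixed cameras. I'll correct by that offset and lower it guarded.

Run:
```python
from m import *
xy=post+[-1.4,0.9]
p,R=place(65,1,-60,120,xy); movel(p,R,max_speed=30)
for zm,v in((88,40),(45,50),(21,20)):
    p,R=place(65,1,-60,zm,xy); r=movel(p,max_speed=v,guard=8); s=read_state(); print(zm,r,(s["eef_pos"]-p).round(1),s["ft_force"].round(1),s["time"])
    if r: break
for n in("scene","top"):
    P=cloud(camera(n)); print(n,"base",circ(P,160,280,post,38))
```

```text
88 False [0.1 0.  0.2] [ 1.  -0.3 -1. ] 30.9583
45 False [0.1 0.  0.3] [-0.4 -0.  -0.6] 31.9667
21 True [ 0.1 -0.2  4.4] [-1.9  1.1  6.8] 32.8917
scene base (290, array([ 627.1, -112. ,  173.9]), 624.7, -112.9, 28.9)
top base (264, array([ 623.5, -116.5,  174.2]), 625.8, -111.3, 33.8)
```

The rim met the foot at 25.4 mm and the base is at 174 mm. Next: release, back off along the tool axis and check.

Run:
```python
from m import *
open_gripper(); wait(.3); s=read_state(); e=s["eef_pos"]; R=s["tool_rot"]
for d in(150,120,90):
    try: movel(e-R[:,2]*d,max_speed=100); print("back",d); break
    except PlanningError as x: print(d,x)
wait(.3); ims=[]
for n in("scene","top"):
    c=camera(n); P=cloud(c); Q=P.reshape(-1,3); ims.append(cv2.resize(c["image"][130:290,200:420],(550,290)))
    m=np.hypot(*(Q[:,:2]-post).T)<35; print(n,"base",circ(P,170,182,post,40),"cap",circ(P,60,75,(463,249),32),"parked b",circ(P,165,182,(631,73),50),"pcap",circ(P,60,75,(449,179),30),"foot",circ(P,21,29,post,60))
cv2.imwrite("pics/end.png",np.vstack(ims)); s=read_state(); print(s["time"],s["eef_pos"],s["ft_force"].round(1))
```

```text
back 150
scene base (255, array([ 623.4, -112.9,  175.3]), 623.5, -113.1, 29.1) cap (136, array([462.9, 250.1,  67.5]), 461.8, 249.5, 22.0) parked b (297, array([633.1,  76.3, 174.5]), 630.9, 75.0, 29.4) pcap (126, array([449.5, 181.9,  67.6]), 448.6, 180.2, 23.6) foot (235, array([ 635.8, -108.2,   25.1]), 625.6, -113.7, 42.6)
top base (235, array([ 622.7, -116.8,  174.8]), 623.5, -116.6, 27.8) cap (0, None, 0, 0, 0) parked b (257, array([630.5,  71.7, 174.1]), 630.7, 72.1, 28.0) pcap (0, None, 0, 0, 0) foot (143, array([ 612. , -108.1,   24.7]), 624.0, -117.3, 41.7)
35.8 [564.18698341 -11.02716104 190.19072529] [-0.4 -0.2  0.2]
```

View pics/end.png

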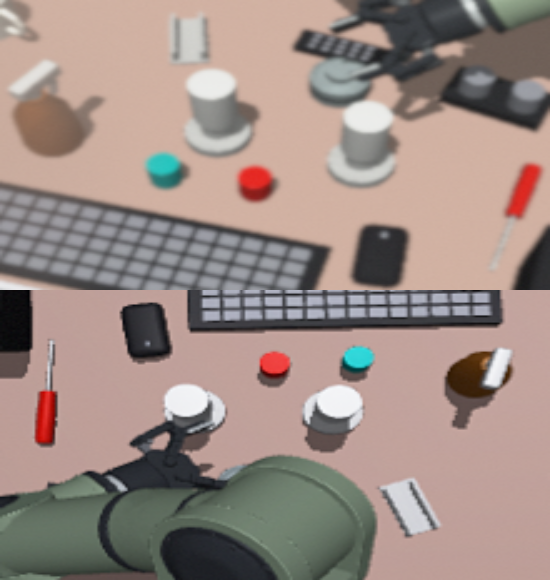

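Both bottles stand on their posts, the cap is in the well, and the robot touches nothing (force about 0, tool at 190 mm). Handing in.

```bash
python3 -c "
from workcell import *
print(finish_job(), read_state()['time'])"
```

```text
the job is handed in; nothing more can be done
the job is handed in; nothing more can be done
```

I set the loose cap into the empty well, then put the rinsed bottle upside down on the free post, and handed the job in at about 36 s. No verdict is reported.

**Last checks**
- **Cap:** its top is at about 68 mm, so it is fully down. The wrist view after release put it about 0.8 mm from the well centre.
- **Bottle:** its base is at about 175 mm, so the rim is on the foot; contact came at about 25.4 mm. It is within about 2.2 mm of the post axis in the scene camera and about 0.9 mm in the top camera.
- **Others:** the parked bottle and parked cap moved less than 2 mm. I did not measure the other items on the bench, but they look untouched in the last picture.
- **Robot:** wrist force was near zero, with the gripper backed off 150 mm.

**What disagreed**
- The scene and top cameras differ by about 4–5 mm in y, so I used offsets measured within one camera.
- The finger gap read 48 mm on the 56 mm bottle and 39 mm on the 42 mm cap. A check in the wrist view showed the bottle sitting straight in the grip, so I went on.
- In the last check the arm blocked the top camera's view of the cap holder, so the cap's final position rests on the scene and wrist cameras.

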